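# Clamp a handle blank and lock the vice jaw with its pin

### The job

Clamp the knife-handle blank in the blue bench vice: lay it on the cork rest lengthwise between the two jaws, then slide the loose jaw fully home against it by its yellow knob. Then push the long red-headed lock pin fully down through the hole in the vice's steel bridge and the brass slide bar beneath, and last swing the red keeper all the way shut over the pin's head. Leave the short black-headed pin in the rack and do not disturb the other things on the bench.

Things in the scene. Friction and masses are not known exactly. Their poses are not given: they have to be found in the camera images.
- vice: Fixed blue bench vice; origin at table height. Bed 100 mm wide (x), 22 high. Along its y (mm): fixed jaw -158 to -123 (60 wide, top z 75); cork rest -123 to -23 (36 wide, top z 50); sliding jaw (60 wide, 35 long, top z 75; face at -21 when home); steel bridge centred at 92.5 (62 x 44, 10 thick, top z 46) over the brass slide bar (36 wide, z 24 to 34), which moves with the jaw.
- rest_top (a point): Middle of the cork rest's top, on the vice (z 50 mm, y -71.5 mm): where the middle of the blank's underside goes. Axes as the vice's.
- jaw (a joint): Sliding jaw: m of opening along the vice's +y; 0 = fully home (a hard stop; the jaws are then 101.5 mm apart and the slide bar's hole lies under the bridge's hole), 0.055 = fully open. Stiff: stays where it is left, about 3 N to move.
- jaw_knob (a point): Top centre of the yellow upright knob on the sliding jaw: 18 mm diameter, 32 mm tall, standing on the jaw's top.
- bridge_hole (a point): Mouth of the round 15 mm hole, in the top face of the steel bridge (46 mm above the table). Below it the slide bar's hole is 16 mm and the bed's hole 17 mm, down to the table. Axes as the vice's.
- keeper (a joint): Red keeper: flat arm 18 mm wide, 80 to 87 mm above the table, turning about a vertical axis at keeper_pivot. Rad of opening: 0 = shut (hard stop; arm along the vice's +x, over the bridge hole, 4 mm above a fully home pin), growing anticlockwise seen from above (pi/2: along the vice's +y). Stays where it is left.
- keeper_pivot (a point): Keeper's vertical axis, 83.5 mm above the table, 60 mm from the bridge hole towards the vice's -x.
- keeper_tab (a point): Top centre of the upright steel tab near the keeper's free end, 85 mm from the pivot: round, 12 mm diameter, rising 31 mm from the keeper's top to 118.5 mm above the table.
- blank: Loose knife-handle blank of dark wood with a brass and a steel end: 24 x 100 x 24 mm, long along its y; origin at the centre of its underside; 0.14 kg. Either end may face either jaw.
- rack: Fixed wooden pin rack 50 x 130 mm, 50 mm high, with holes at y -40 and +40 mm; origin at the centre of its underside.
- pin: Loose steel lock pin with red head, standing in one hole of the rack (either one). Origin on the axis at the underside of its collar, which rests on the rack's top; z up. Below: shank 12 mm diameter, 42 mm long, tapered over its last 8 mm. Above: collar 28 mm diameter, 4 mm thick, then head 20 mm diameter, 26 mm tall (top at z 30 mm).
- short_pin: The other pin in the rack, black head, same shape but shank 24 mm long: not to be used. Origin as the lock pin's.
- hammer: Bystander: hammer lying on the bench.
- punch: Bystander: dark steel punch, 12 mm thick, 102 mm long along its x, lying.
- oil: Bystander: yellow oil bottle, 52 mm diameter, 130 mm tall.
- mug: Bystander: blue mug, 80 mm diameter, 90 mm tall.
- jar: Bystander: amber jar, 64 mm diameter, 80 mm tall.
- wrench: Bystander: wrench lying on the bench.
Mind the look-alikes: they are no part of the job. Leave any green, pink or white look-alike of the blank alone.

How it is judged:
On the way, in this order (a step that is already met when the one before it is completed fails the run):
1. the blank lies on the cork rest lengthwise between the jaws, let go (horizontal distance between blank and rest_top below 0.022 m and z of blank in the frame of rest_top between -0.004 and 0.005 m and angle between the y axis of blank and the y axis of vice, either way round below 0.2 rad and angle between blank's own z axis and vertical below 0.1 rad and contact force between blank and the fingers below 0.3 N and value of joint jaw above 0.006 m), for 0.2 s.
2. the jaw is slid home with the blank between the jaws (horizontal distance between blank and rest_top below 0.014 m and z of blank in the frame of rest_top between -0.004 and 0.005 m and angle between the y axis of blank and the y axis of vice, either way round below 0.2 rad and angle between blank's own z axis and vertical below 0.1 rad and value of joint jaw below 0.004 m), for 0.2 s.
3. the red-headed pin is fully home through bridge and slide bar, let go, the keeper still open (value of joint jaw below 0.004 m and horizontal distance between pin and bridge_hole below 0.004 m and z of pin in the frame of bridge_hole between -0.004 and 0.003 m and angle between pin's own z axis and vertical below 0.12 rad and contact force between pin and the fingers below 0.3 N and value of joint keeper above 0.5 rad), for 0.2 s.
At the end, for the whole second after the job is handed in: Blank flat on the cork rest (centres within 14 mm, lengthwise within 0.2 rad); jaw within 4 mm of home; red-headed pin upright in the bridge hole, collar within 3 mm of the bridge; keeper within 0.12 rad of shut; blank and pin at rest (all of step 2 and horizontal distance between pin and bridge_hole below 0.004 m and z of pin in the frame of bridge_hole between -0.004 and 0.003 m and angle between pin's own z axis and vertical below 0.12 rad and value of joint keeper below 0.12 rad and linear speed of each of blank, pin below 0.02 m/s); the robot touches nothing.
It fails at once if the short black-headed pin is taken out of or lifted in the rack (moved over 15 mm) (distance of short_pin from where it was at the start of the episode above 0.015 m).
It fails at once if a bystander (hammer, punch, oil bottle, mug, jar, wrench) is moved over 40 mm (distance of any of hammer, punch, oil, mug, jar, wrench from where it was at the start of the episode above 0.04 m).
It also fails if it takes over 67 s, if anything falls off the work surface, if the arm or the gripper's body presses on something with over 40 N, if the wrist force passes 120 N, or if a joint passes its speed limit or range.

### The arm

A 6-joint arm with a two-finger parallel gripper is mounted at the origin on the work surface. World frame = base frame: x ahead of the robot, y to its left, z up, the work surface at z = 0. Lengths are in m, angles in rad, forces in N, time in s.
With the tool pointing down it reaches from about 0.425 to 0.925 m from the base axis. Payload 12.5 kg.
Tool frame: the origin (TCP) lies between the finger pads; the fingertips stand ctrl.tcp_to_tips ahead of it and the grasp point (between the pads) lies 11 mm behind it (ctrl.tcp_to_tips is the distance from the TCP to the fingertips, in m); z points along the fingers, y is the line along which they close (so a half turn about z gives the same grasp; the last joint's range is limited). The gripper opens to 85 mm and grips with 20 to 120 N. Pads are 22 mm wide; open, the fingers measure 114 mm over their backs; the gripper's body (76 mm by 85 mm) begins 54 mm behind the grasp point. The pads swing forward as they close: fully open they stand 13 mm farther back than shut.
Start: joints at [1.128, 0.491, 1.559, -0, 1.092, -0.106], TCP at [0.207, 0.59, 0.239] pointing down, gripper open.
Joint ranges: [-3.1, 3.1], [-0.84, 2.19], [0.05, 2.79], [-1.13, 4.28], [0.06, 2.93], [-2.69, 2.69]. Speed limits (rad/s): [2.22, 2.22, 2.79, 3.14, 3.14, 3.14].

### API

Orientations are given as [roll, pitch, yaw] about the fixed x, y, z axes, in that order (R = Rz(yaw) Ry(pitch) Rx(roll)).
In Python, from bench import ctrl, imaging gives the robot as it stands.
- The arm moves only by the tool step_arm, never from a script. Its argument "moves" is a list of rows, each an object with "dp": the shift along the world's x, y, z as a fraction of full scale, a list of three; "rot": the turn, a rotation vector about the world's x, y, z as a fraction of full scale, a list of three. In form: [{"dp": [x, y, z], "rot": [ax, ay, az]}, ...]. A call has 1 to 5 rows; each row shifts and turns the commanded pose from where the row before left it; what a row does not reach is not made up. Full scale, the value 1, is 2.5 cm for a shift and 4 degrees for a turn. A row lasts 1/12 s, in which the tool goes at most 41.7 mm and 7.16 degrees, less where a joint would pass 70% of its speed; a pose out of reach is approached as far as the arm can. A call with a number of a shift or a turn outside -1 to 1 is refused whole. A call with a gripper value outside its range is refused whole. "hand" is the opening, from 0 (shut) to 1 (fully open), set as the call begins (left out, the last holds). The fingers move at their own pace and stop on an object; the grip force is fixed at half the most. Time passes only in rows, so rows that do not move let the fingers close. It gives the time, the measured TCP pose, the force, the opening and the grip force at its end, in the units of the state.
- ctrl.sense(): the state, without advancing time (a new reading comes with each control period).
- imaging.grab_frame(name): name is "side" or "top"; returns (picture, depth): 384x512x3 uint8, red, green, blue; 384x512 float32, m along the optical axis (not along the pixel's ray), 0 where there is no reading.
- imaging.camera_info(name): a dict with "fov_y" (degrees; the focal length in pixels is half the picture's height over the tangent of half this angle, whatever the lens; pixels are square), "cx", "cy" (the principal point, pixels), "k1" (the pictures are not rectified: a ray, as slopes to the right and down, at radius r is drawn at 1 + k1 r^2 times it, then the intrinsics apply), "T" (4x4, takes a point from camera to world coordinates). Camera axes: x right, y up, looking along -z (the intrinsics and any distortion apply to the point x, -y, -z); pixel columns grow to the right and rows downward; lengths in m; the calibration is good to about 2 mm. A picture is of the moment at which its call begins. camera_info takes no time and is no camera call.
- ctrl.finish_job(): hands the job in; it is judged then, once.
The state is a dict: "clock": time; "joint_positions": joint angles; "qd": joint speeds; "tau": joint torques, N m; "position": TCP position; "tcp_rot": TCP orientation; "contact_force": force on the tool from outside, world axes, zero at the start; "moment": the same for the moment, N m; "opening": finger opening in m; "grip_force": force on a finger pad.
Only numpy, scipy, OpenCV 4.12 (cv2) and the standard library are available. Lean on these libraries where they do the work, as an engineer would, in place of code of your own. Each camera call takes 0.05 s, during which the arm holds its last target. There are 200 camera calls.

## Working session

There is one attempt and no reset: what is moved stays moved. The work goes in short steps, Python scripts to look and compute and a tool call to move; the robot and the scene stay as the last step left them, time stands still between calls to the robot, and variables do not carry over. Pictures are saved under pics/ and viewed, at most 10 in all, crops included, and the job is handed in when it is done.

Besides the shell and the picture viewer there is one more tool, called after "Request:" as name(argument=value, ...) on one line, values as JSON. step_arm: Moves the arm, as the interface text tells. Its arguments: {"type":"object","properties":{"moves":{"type":"array","items":{"type":"object","properties":{"dp":{"type":"array","items":{"type":"number","minimum":-1,"maximum":1}},"rot":{"type":"array","items":{"type":"number","minimum":-1,"maximum":1}}}}},"hand":{"type":"number"}},"required":["moves"]}

```bash
mkdir -p pics
cat > h.py <<'E'
import numpy as np, cv2
from bench import ctrl, imaging
def grab(n):
    p,d=imaging.grab_frame(n); return p,d,imaging.camera_info(n)
def K(ci,h=384):
    f=h/2/np.tan(np.radians(ci['fov_y'])/2); return np.array([[f,0,ci['cx']],[0,f,ci['cy']],[0,0,1.]])
def xyz(d,ci):
    h,w=d.shape; u,v=np.meshgrid(np.arange(w),np.arange(h))
    pts=np.stack([u,v],-1).reshape(-1,1,2).astype(np.float64)
    n=cv2.undistortPoints(pts,K(ci),np.array([ci['k1'],0,0,0.])).reshape(h,w,2)
    c=np.stack([n[...,0]*d,-n[...,1]*d,-d,np.ones_like(d)],-1)
    P=c@np.array(ci['T']).T; P=P[...,:3]; P[d==0]=np.nan; return P
def save(n,p): cv2.imwrite(n,p[...,::-1])
E
python3 - <<'E'
from h import *
for n in('top','side'):
    p,d,ci=grab(n); P=xyz(d,ci); np.savez(n+'.npz',p=p,P=P)
    save(f'pics/{n}0.png',cv2.resize(p,(768,576),interpolation=cv2.INTER_CUBIC))
    print(n,ci)
print(ctrl.sense(),ctrl.tcp_to_tips)
E
```

```text
top {'fov_y': 56.971741928824066, 'cx': 249.55203533494148, 'cy': 192.89828349936684, 'k1': -0.05824919480690612, 'T': array([[-0.0218505 ,  0.99773543, -0.06361264,  0.40935325],
       [-0.99973251, -0.02228807, -0.00617711, -0.02979527],
       [-0.00758092,  0.06346065,  0.99795555,  1.26868803],
       [ 0.        ,  0.        ,  0.        ,  1.        ]])}
side {'fov_y': 56.22414595667074, 'cx': 256.03373137053666, 'cy': 190.15499750639958, 'k1': 0.014845076587853308, 'T': array([[ 0.85564335,  0.3723054 , -0.35953184,  0.05745043],
       [-0.51739077,  0.63335906, -0.57546772, -0.64285421],
       [ 0.01346301,  0.67841358,  0.73455685,  0.92385018],
       [ 0.        ,  0.        ,  0.        ,  1.        ]])}
{'clock': 0.1, 'joint_positions': array([ 1.12839738e+00,  4.91489138e-01,  1.55940951e+00,  1.27095205e-05,
        1.09168469e+00, -1.05586034e-01]), 'qd': array([ 6.79233229e-04, -1.85592083e-04, -3.24084618e-03,  3.44787916e-05,
       -2.15350683e-03, -6.21658560e-04]), 'tau': array([ 3.46651417e-03, -6.19447231e+01, -2.62024730e+01, -8.94645996e-05,
        2.88267838e-03, -1.93489576e-06]), 'position': array([0.20643348, 0.58971554, 0.23878524]), 'tcp_rot': array([-3.14060868e+00, -1.15617970e-04,  2.80477382e+00]), 'contact_force': array([-0.23293689, -0.47475019,  1.3534066 ]), 'moment': array([ 0.01730661, -0.02885425, -0.04251549]), 'grip_force': 0.0, 'opening': 0.08559194629799653} 0.008
```

View pics/top0.png

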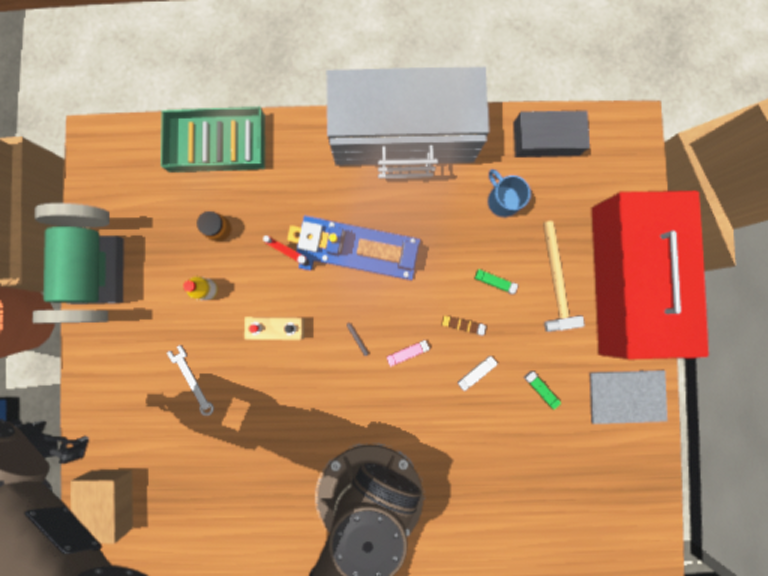

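View pics/side0.png

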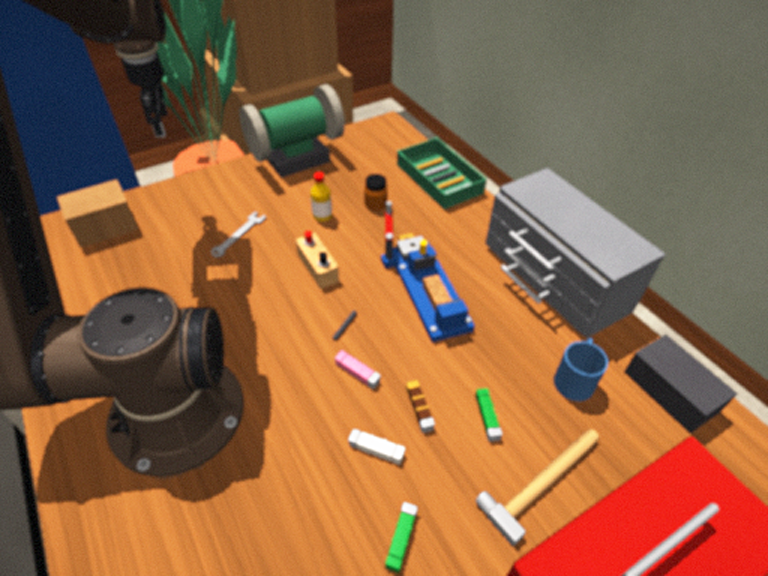

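Run:
```python
from h import *
z=np.load('top.npz'); p,P=z['p'],z['P']
def crop(r0,r1,c0,c1,s): return cv2.resize(p[r0:r1,c0:c1],None,fx=s,fy=s,interpolation=cv2.INTER_CUBIC)
a=crop(135,195,170,290,6.6)  # vice
b=crop(200,240,155,215,6.6); c=crop(200,240,285,345,6.6)
print(a.shape,b.shape)
save('pics/crop.png',np.vstack([a[:,:792],cv2.resize(np.hstack([b,c]),(792,200))]))
# world-grid sampling: height map mean by colour
hsv=cv2.cvtColor(p,cv2.COLOR_RGB2HSV); H,S,V=[hsv[...,i].astype(int) for i in range(3)]
u,v=np.meshgrid(np.arange(512),np.arange(384))
def reg(r0,r1,c0,c1): return (v>=r0)&(v<r1)&(u>=c0)&(u<c1)
def st(n,m):
    Q=P[m&np.isfinite(P[...,2])]
    if len(Q)<3: print(n,len(Q));return
    (cx,cy),(w,h),an=cv2.minAreaRect((Q[:,:2]*1000).astype(np.float32))
    print(n,len(Q),'mean',Q.mean(0).round(4),'zpct',np.percentile(Q[:,2],[5,50,95]).round(3),'rect',round(cx,1),round(cy,1),round(w,1),round(h,1),round(an,1))
R=reg(135,195,170,290); Z=P[...,2]
st('blue bed',R&(H>105)&(H<130)&(S>90)&(Z>.012)&(Z<.032))
st('blue jawtops',R&(H>105)&(H<130)&(S>90)&(Z>.066)&(Z<.085))
st('cork',R&(H<25)&(Z>.04)&(Z<.06)&(u>232))
st('knob',R&(H>18)&(H<35)&(S>120)&(Z>.09))
st('keeper',R&((H<8)|(H>172))&(S>150)&(Z>.07))
st('bridge',R&(S<60)&(V>150)&(Z>.035)&(Z<.056))
st('rack',reg(200,240,155,215)&(Z>.04)&(Z<.058))
st('red',reg(200,240,155,180)&((H<8)|(H>172))&(S>120)&(Z>.06))
st('black',reg(200,240,180,215)&(Z>.06))
st('blank',reg(200,240,285,345)&(Z>.012)&(Z<.032))
for n,r in dict(punch=(205,245,225,250),pink=(220,250,250,292),green=(175,200,312,350)).items(): st(n,reg(*r)&(Z>.006)&(Z<.04))
```

```text
(396, 792, 3) (264, 396, 3)
blue bed 743 mean [0.5813 0.0238 0.0235] zpct [0.019 0.024 0.028] rect 590.5 20.6 274.3 122.3 83.5
blue jawtops 194 mean [ 0.5794 -0.0257  0.0758] zpct [0.072 0.076 0.08 ] rect 584.0 -16.1 202.1 59.2 77.5
cork 290 mean [ 0.5785 -0.0344  0.0514] zpct [0.047 0.052 0.055] rect 578.8 -33.8 99.4 34.5 77.3
knob 21 mean [0.6012 0.0674 0.1071] zpct [0.098 0.107 0.112] rect 602.0 68.7 15.6 11.7 44.5
keeper 107 mean [0.5804 0.1787 0.0883] zpct [0.085 0.088 0.092] rect 582.2 180.8 75.7 17.6 59.0
bridge 248 mean [0.6139 0.1118 0.0475] zpct [0.041 0.048 0.052] rect 596.5 33.3 235.7 62.7 77.9
rack 474 mean [0.4049 0.2142 0.0517] zpct [0.048 0.052 0.056] rect 405.5 214.2 129.6 48.4 88.8
red 21 mean [0.4044 0.2523 0.0808] zpct [0.077 0.081 0.084] rect 405.0 252.4 14.6 13.9 40.3
black 34 mean [0.4034 0.1735 0.0796] zpct [0.067 0.081 0.083] rect 403.3 173.8 18.3 16.8 88.9
blank 208 mean [ 0.3979 -0.2302  0.0247] zpct [0.021 0.025 0.029] rect 374.3 -226.2 153.4 83.2 78.4
punch 102 mean [0.3738 0.0257 0.011 ] zpct [0.006 0.011 0.016] rect 377.8 30.1 139.0 72.0 3.2
pink 222 mean [ 0.3404 -0.0947  0.0228] zpct [0.007 0.024 0.029] rect 343.9 -93.7 133.7 97.0 85.2
green 235 mean [ 0.5032 -0.3095  0.0225] zpct [0.007 0.024 0.029] rect 499.3 -315.6 79.7 132.2 3.8
```

View pics/crop.png

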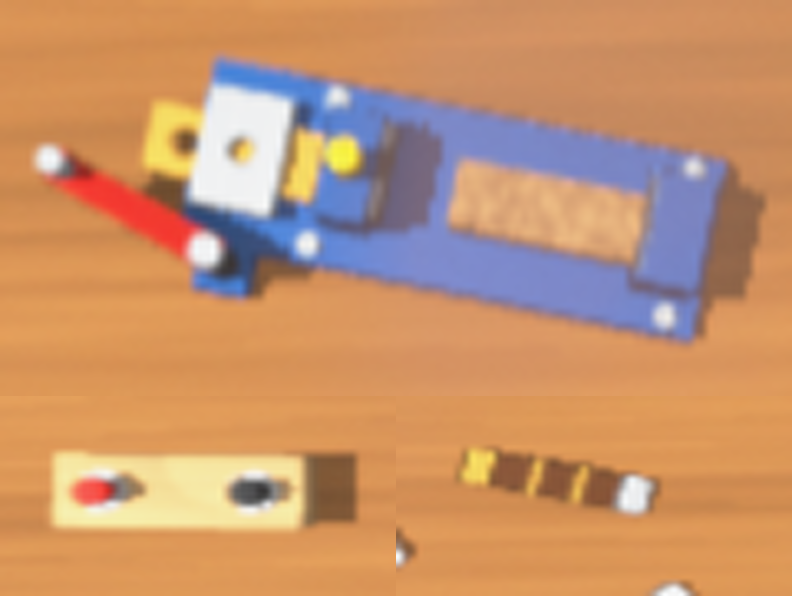

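```bash
cat >> h.py <<'E'
def ray(ci,u,v,z):
    n=cv2.undistortPoints(np.array([[[u,v]]],float),K(ci),np.array([ci['k1'],0,0,0.]))[0,0]
    T=np.array(ci['T']); d=T[:3,:3]@np.array([n[0],-n[1],-1]); o=T[:3,3]
    return o+d*(z-o[2])/d[2]
def proj(ci,X):
    T=np.linalg.inv(np.array(ci['T'])); c=T[:3,:3]@np.array(X)+T[:3,3]
    q=np.array([c[0],-c[1]])/-c[2]; q=q*(1+ci['k1']*(q@q)); k=K(ci); return k[0,0]*q+k[:2,2]
E
python3 - <<'E'
from h import *
ci=imaging.camera_info('top'); cs=imaging.camera_info('side')
z=np.load('top.npz'); p,P=z['p'],z['P']
def cp(x,y,zz): return ray(ci,(x+.5)/6.6-.5+170,(y+.5)/6.6-.5+135,zz)[:2]
o=cp(242,150,.046); piv=cp(205,250,.090); tab=cp(48,158,.1185); knob=cp(343,155,.107)
print('hole',o,'piv',piv,'tab',tab,'knob',knob)
print('piv-hole',np.linalg.norm(piv-o),'tab-piv',np.linalg.norm(tab-piv))
d=o-piv; print('vice yaw from pivot',np.degrees(np.arctan2(d[1],d[0])),'keeper open',np.degrees(np.arctan2(*(tab-piv)[::-1])))
# bed outline: crop corners at z .022
for n,c in dict(TL=(217,57),TR=(728,162),BR=(695,342),fjbolt=(694,167),fjbolt2=(664,316),b3=(337,97),b4=(307,244)).items(): print(n,cp(*c,.022))
# rest by cork pixels
hsv=cv2.cvtColor(p,cv2.COLOR_RGB2HSV); Z=P[...,2]
u,v=np.meshgrid(np.arange(512),np.arange(384))
m=(v>150)&(v<185)&(u>232)&(u<275)&(hsv[...,0]<25)&(Z>.04)&(Z<.06)
vv,uu=np.nonzero(m); X=np.array([ray(ci,a,b,.05)[:2] for a,b in zip(uu,vv)]).astype(np.float32)
r=cv2.minAreaRect(X*1000); print('cork',X.mean(0),r, cv2.boxPoints(r).round(1).tolist())
m=((Z>.014)&(Z<.034)&(v>205)&(v<228)&(u>290)&(u<328)).astype(np.uint8)
k,l,s,c=cv2.connectedComponentsWithStats(m); i=1+np.argmax(s[1:,4])
vv,uu=np.nonzero(l==i); X=np.array([ray(ci,a,b,.024)[:2] for a,b in zip(uu,vv)]).astype(np.float32)
print('blank',s[i],X.mean(0),cv2.minAreaRect(X*1000))
# side view checks
zs=np.load('side.npz'); hs=cv2.cvtColor(zs['p'],cv2.COLOR_RGB2HSV); Ps=zs['P']
def side(n,m):
    Q=Ps[m]; Q=Q[np.isfinite(Q[:,2])]; print('side',n,len(Q),Q.mean(0).round(4),np.ptp(Q[:,:2],0).round(3) if len(Q) else '',cv2.minAreaRect((Q[:,:2]*1000).astype(np.float32)))
Zs=Ps[...,2]; Xs,Ys=Ps[...,0],Ps[...,1]
near=lambda x,y,r:np.hypot(Xs-x,Ys-y)<r
side('blank top',near(.398,-.23,.07)&(Zs>.018)&(Zs<.03))
side('cork',near(.578,-.034,.07)&(Zs>.043)&(Zs<.056)&(hs[...,0]<25))
side('red top',near(.404,.252,.025)&(Zs>.074))
side('black top',near(.404,.1735,.025)&(Zs>.074))
side('rack',near(.404,.214,.08)&(Zs>.045)&(Zs<.055))
E
```

```text
hole [0.61523986 0.12631459] piv [0.55693446 0.14023645] tab [0.60143518 0.21419167] knob [0.601196   0.06770894]
piv-hole 0.059944460016125974 tab-piv 0.08631158264190653
vice yaw from pivot -13.429339932582918 keeper open 58.96361740178506
TL [0.67047493 0.14232279]
TR [ 0.60664851 -0.13244325]
BR [ 0.50984904 -0.11206639]
fjbolt [ 0.60433939 -0.11406647]
fjbolt2 [ 0.52419247 -0.09583045]
b3 [0.64694157 0.07758816]
b4 [0.56739857 0.09500352]
cork [ 0.5786856  -0.03439916] ((578.7317504882812, -33.742374420166016), (99.45037841796875, 35.61031723022461), 77.2917709350586) [[550.4000244140625, -78.30000305175781], [585.2000122070312, -86.19999694824219], [607.0, 10.800000190734863], [572.2999877929688, 18.700000762939453]]
blank [295 210  29  13 194] [ 0.40246877 -0.22821124] ((402.9549255371094, -228.31443786621094), (100.57622528076172, 23.869306564331055), 74.66291046142578)
side blank top 269 [ 0.3993 -0.2337  0.0227] [0.046 0.1  ] ((400.60400390625, -231.088623046875), (100.34101104736328, 25.447256088256836), 74.19841766357422)
side cork 197 [ 0.5785 -0.0272  0.0487] [0.05  0.082] ((579.5406494140625, -26.007076263427734), (82.195068359375, 35.996604919433594), 77.40972137451172)
side red top 19 [0.4044 0.2499 0.0778] [0.018 0.019] ((404.2369079589844, 250.27841186523438), (17.31283187866211, 14.931981086730957), 28.26620864868164)
side black top 22 [0.4014 0.1697 0.0779] [0.02  0.021] ((401.115234375, 169.82901000976562), (18.00954246520996, 15.824991226196289), 49.328548431396484)
side rack 301 [0.4008 0.2056 0.0488] [0.053 0.133] ((402.75994873046875, 210.068359375), (133.62661743164062, 52.05451965332031), 88.7524185180664)
```

Request:
step_arm(moves=[{"dp":[0.507,-0.88,0],"rot":[0,0,-1]},{"dp":[0.507,-0.88,0],"rot":[0,0,-1]},{"dp":[0.507,-0.88,0],"rot":[0,0,-1]},{"dp":[0.507,-0.88,0],"rot":[0,0,-1]},{"dp":[0.507,-0.88,0],"rot":[0,0,-1]}], hand=1)

```text
clock: 0.52
position: [0.2702, 0.4787, 0.239]
tcp_rot: [-3.141, 0.0, 2.453]
contact_force: [0.2, 0.1, -0.0]
opening: 0.0856
grip_force: 0.0
```

Request:
step_arm(moves=[{"dp":[0.507,-0.88,0],"rot":[0,0,-1]},{"dp":[0.507,-0.88,0],"rot":[0,0,-1]},{"dp":[0.507,-0.88,0],"rot":[0,0,-1]},{"dp":[0.507,-0.88,0],"rot":[0,0,-1]},{"dp":[0.507,-0.88,0],"rot":[0,0,-1]}])

```text
clock: 0.93
position: [0.3336, 0.3687, 0.2392]
tcp_rot: [-3.141, 0.0, 2.103]
contact_force: [0.7, 0.0, 1.0]
opening: 0.0854
grip_force: 0.0
```

Request:
step_arm(moves=[{"dp":[0.507,-0.88,0],"rot":[0,0,-1]},{"dp":[0.507,-0.88,0],"rot":[0,0,-1]},{"dp":[0.507,-0.88,0],"rot":[0,0,-1]},{"dp":[0.507,-0.88,0],"rot":[0,0,-1]},{"dp":[0.507,-0.88,0],"rot":[0,0,-1]}])

```text
clock: 1.35
position: [0.397, 0.2587, 0.2392]
tcp_rot: [-3.141, 0.0, 1.754]
contact_force: [0.8, 0.7, 0.5]
opening: 0.0854
grip_force: 0.0
```

Request:
step_arm(moves=[{"dp":[0.507,-0.88,0],"rot":[0,0,-1]},{"dp":[0.507,-0.88,0],"rot":[0,0,-1]},{"dp":[0.507,-0.88,0],"rot":[0,0,-1]},{"dp":[0.507,-0.88,0],"rot":[0,0,-1]},{"dp":[0.507,-0.88,0],"rot":[0,0,-1]}])

```text
clock: 1.77
position: [0.4604, 0.1487, 0.2392]
tcp_rot: [-3.141, 0.0, 1.405]
contact_force: [0.8, 0.2, -1.1]
opening: 0.0854
grip_force: 0.0
```

Request:
step_arm(moves=[{"dp":[0,-0.946,-0.348],"rot":[0,0,-0.095]},{"dp":[0,-0.946,-0.348],"rot":[0,0,-0.095]},{"dp":[0,-0.946,-0.348],"rot":[0,0,-0.095]},{"dp":[0,-0.946,-0.348],"rot":[0,0,-0.095]}])

```text
clock: 2.1
position: [0.4598, 0.0542, 0.204]
tcp_rot: [-3.141, 0.0, 1.382]
contact_force: [1.3, 0.2, 0.3]
opening: 0.0856
grip_force: 0.0
```

Request:
step_arm(moves=[{"dp":[0,-0.946,-0.348],"rot":[0,0,-0.095]},{"dp":[0,-0.946,-0.348],"rot":[0,0,-0.095]},{"dp":[0,-0.946,-0.348],"rot":[0,0,-0.095]},{"dp":[0,-0.946,-0.348],"rot":[0,0,-0.095]}])

```text
clock: 2.43
position: [0.4598, -0.0404, 0.1692]
tcp_rot: [-3.141, 0.0, 1.355]
contact_force: [1.4, 0.0, 0.7]
opening: 0.0856
grip_force: 0.0
```

Request:
step_arm(moves=[{"dp":[-0.293,-0.946,-0.348],"rot":[0,0,-0.095]},{"dp":[-0.293,-0.946,-0.348],"rot":[0,0,-0.095]},{"dp":[-0.293,-0.946,-0.348],"rot":[0,0,-0.095]},{"dp":[-0.293,-0.946,-0.348],"rot":[0,0,-0.095]}])

```text
clock: 2.77
position: [0.4301, -0.1349, 0.1344]
tcp_rot: [-3.141, -0.0, 1.329]
contact_force: [0.9, 0.8, 0.1]
opening: 0.0854
grip_force: 0.0
```

Request:
step_arm(moves=[{"dp":[-0.293,-0.946,-0.348],"rot":[0,0,-0.095]},{"dp":[-0.293,-0.946,-0.348],"rot":[0,0,-0.095]},{"dp":[-0.293,-0.946,-0.348],"rot":[0,0,-0.095]},{"dp":[-0.293,-0.946,-0.348],"rot":[0,0,-0.095]}])

```text
clock: 3.1
position: [0.4009, -0.2296, 0.0996]
tcp_rot: [-3.141, -0.0, 1.302]
contact_force: [0.4, 0.8, 0.1]
opening: 0.0854
grip_force: 0.0
```

Request:
step_arm(moves=[{"dp":[0.01,0,-0.876]},{"dp":[0.01,0,-0.876]},{"dp":[0.01,0,-0.876]},{"dp":[0.01,0,-0.856]},{"dp":[0,0,0]}], hand=0.65)

```text
schema error: expected keys dp, rot
```

Request:
step_arm(moves=[{"dp":[0,0,0]},{"dp":[0,0,0]},{"dp":[0,0,0]},{"dp":[0,0,0]},{"dp":[0,0,0]}], hand=0)

```text
schema error: expected keys dp, rot
```

Request:
step_arm(moves=[{"dp":[0,0,0]},{"dp":[0,0,0]},{"dp":[0,0,0]}])

```text
schema error: expected keys dp, rot
```

Request:
step_arm(moves=[{"dp":[0.01,0,-0.876],"rot":[0,0,0]},{"dp":[0.01,0,-0.876],"rot":[0,0,0]},{"dp":[0.01,0,-0.876],"rot":[0,0,0]},{"dp":[0.01,0,-0.856],"rot":[0,0,0]},{"dp":[0,0,0],"rot":[0,0,0]}], hand=0.65)

```text
clock: 3.52
position: [0.4013, -0.2278, 0.0102]
tcp_rot: [-3.137, -0.002, 1.302]
contact_force: [-0.2, 0.5, -1.0]
opening: 0.0554
grip_force: 0.0
```

Request:
step_arm(moves=[{"dp":[0,0,0],"rot":[0,0,0]},{"dp":[0,0,0],"rot":[0,0,0]},{"dp":[0,0,0],"rot":[0,0,0]},{"dp":[0,0,0],"rot":[0,0,0]},{"dp":[0,0,0],"rot":[0,0,0]}], hand=0)

```text
clock: 3.93
position: [0.4028, -0.2287, 0.0143]
tcp_rot: [3.14, 0.001, 1.303]
contact_force: [0.5, 1.3, 8.2]
opening: 0.0226
grip_force: 60.0
```

Request:
step_arm(moves=[{"dp":[0,0,0],"rot":[0,0,0]},{"dp":[0,0,0],"rot":[0,0,0]},{"dp":[0,0,0],"rot":[0,0,0]}])

```text
clock: 4.18
position: [0.4028, -0.2287, 0.0143]
tcp_rot: [3.14, 0.001, 1.303]
contact_force: [-2.1, 1.6, 8.2]
opening: 0.0227
grip_force: 60.0
```

Request:
step_arm(moves=[{"dp":[0,0,0.5],"rot":[0,0,0]},{"dp":[0,0,1],"rot":[0,0,0]},{"dp":[0,0,1],"rot":[0,0,0]},{"dp":[0,0,1],"rot":[0,0,0]},{"dp":[0,0,1],"rot":[0,0,0]}])

```text
clock: 4.6
position: [0.4023, -0.2283, 0.1274]
tcp_rot: [3.141, 0.0, 1.303]
contact_force: [-0.6, 0.8, -1.4]
opening: 0.0224
grip_force: 59.2
```

Request:
step_arm(moves=[{"dp":[0,0,1],"rot":[0,0,0]},{"dp":[0.785,0.883,0.5],"rot":[0,0,0.068]},{"dp":[0.785,0.883,0],"rot":[0,0,0.068]},{"dp":[0.785,0.883,0],"rot":[0,0,0.068]},{"dp":[0.785,0.883,0],"rot":[0,0,0.068]}])

```text
clock: 5.02
position: [0.4816, -0.1391, 0.1643]
tcp_rot: [3.139, 0.0, 1.321]
contact_force: [-0.2, -1.1, -1.2]
opening: 0.0224
grip_force: 59.4
```

Request:
step_arm(moves=[{"dp":[0.785,0.883,0],"rot":[0,0,0.068]},{"dp":[0.785,0.883,0],"rot":[0,0,0.068]},{"dp":[0.785,0.883,0],"rot":[0,0,0.068]},{"dp":[0.785,0.883,0],"rot":[0,0,0.068]},{"dp":[0.785,0.883,0],"rot":[0,0,0.068]}])

```text
clock: 5.43
position: [0.5797, -0.0284, 0.1639]
tcp_rot: [3.141, -0.0, 1.346]
contact_force: [1.1, -0.8, -1.0]
opening: 0.0224
grip_force: 59.3
```

Run:
```python
from h import *
s=ctrl.sense(); print(s['position'],s['tcp_rot'],s['opening'],s['contact_force'])
pt,dt,ct=grab('top'); ps,ds,cs=grab('side'); Ps=xyz(ds,cs)
u,v=map(int,proj(cs,s['position'])); print(u,v)
q=ps[max(0,v-60):v+60,max(0,u-60):u+60]
save('pics/hold1.png',cv2.resize(q,None,fx=5,fy=5,interpolation=cv2.INTER_CUBIC))
```

```text
[ 0.57970406 -0.02838849  0.16387769] [ 3.14064169e+00 -4.88726718e-05  1.34560166e+00] 0.02240896169828648 [ 1.11267775 -0.82044003 -0.98175547]
294 167
```

View pics/hold1.png

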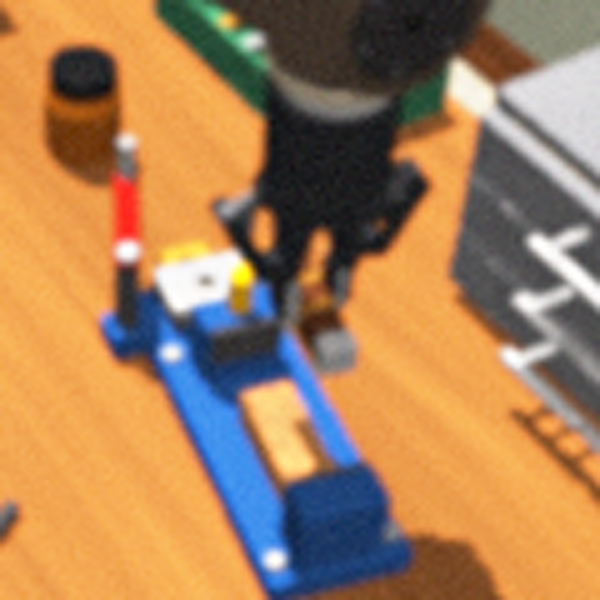

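Request:
step_arm(moves=[{"dp":[0,0,-0.9],"rot":[0,0,0]},{"dp":[0,0,-0.9],"rot":[0,0,0]},{"dp":[0,0,-0.9],"rot":[0,0,0]},{"dp":[0,0,-0.9],"rot":[0,0,0]},{"dp":[0,0,0],"rot":[0,0,0]}])

```text
clock: 5.95
position: [0.5771, -0.0298, 0.0702]
tcp_rot: [-3.136, 0.0, 1.345]
contact_force: [-0.3, 0.5, -2.3]
opening: 0.0228
grip_force: 59.2
```

Request:
step_arm(moves=[{"dp":[0,0,-0.16],"rot":[0,0,0]},{"dp":[0,0,-0.1],"rot":[0,0,0]},{"dp":[0,0,-0.06],"rot":[0,0,0]}])

```text
clock: 6.2
position: [0.5795, -0.03, 0.0662]
tcp_rot: [3.14, -0.0, 1.345]
contact_force: [0.8, -0.0, -1.9]
opening: 0.0226
grip_force: 59.2
```

Request:
step_arm(moves=[{"dp":[0,0,-0.04],"rot":[0,0,0]},{"dp":[0,0,-0.04],"rot":[0,0,0]}])

```text
clock: 6.37
position: [0.5794, -0.0299, 0.0643]
tcp_rot: [3.14, -0.0, 1.345]
contact_force: [-7.1, 1.0, 23.1]
opening: 0.0226
grip_force: 62.7
```

Request:
step_arm(moves=[{"dp":[0,0,-0.03],"rot":[0,0,0]},{"dp":[0,0,0],"rot":[0,0,0]}])

```text
clock: 6.53
position: [0.5794, -0.0299, 0.0643]
tcp_rot: [3.139, -0.0, 1.345]
contact_force: [-3.8, 0.8, 14.8]
opening: 0.0225
grip_force: 61.5
```

Request:
step_arm(moves=[{"dp":[0,0,0.03],"rot":[0,0,0]},{"dp":[0,0,0],"rot":[0,0,0]},{"dp":[0,0,0],"rot":[0,0,0]},{"dp":[0,0,0],"rot":[0,0,0]}], hand=0.5)

```text
clock: 6.87
position: [0.5791, -0.0298, 0.0632]
tcp_rot: [3.141, -0.0, 1.345]
contact_force: [0.2, 0.4, 0.9]
opening: 0.0428
grip_force: 0.0
```

Request:
step_arm(moves=[{"dp":[0,0,0.5],"rot":[0,0,0]},{"dp":[0,0,1],"rot":[0,0,0]},{"dp":[0,0,1],"rot":[0,0,0]},{"dp":[0,0,1],"rot":[0,0,0]},{"dp":[0,0,0],"rot":[0,0,0]}])

```text
clock: 7.28
position: [0.5807, -0.03, 0.1548]
tcp_rot: [3.135, -0.0, 1.345]
contact_force: [0.7, -1.1, 0.7]
opening: 0.0424
grip_force: 0.0
```

Request:
step_arm(moves=[{"dp":[0,0,0],"rot":[0,0,0]},{"dp":[0,0,0],"rot":[0,0,0]},{"dp":[0,0,0],"rot":[0,0,0]}], hand=0)

```text
clock: 7.53
position: [0.5786, -0.0298, 0.1494]
tcp_rot: [-3.14, 0.0, 1.345]
contact_force: [-0.1, -0.6, 0.4]
opening: 0.007
grip_force: 0.0
```

Run:
```python
from h import *
s=ctrl.sense(); print(s['position'],s['tcp_rot'],s['opening'],s['contact_force'])
ps,ds,cs=grab('side'); Ps=xyz(ds,cs)
u,v=map(int,proj(cs,[.579,-.03,.08])); print(u,v)
Z=Ps[...,2]; m=(np.hypot(Ps[...,0]-.579,Ps[...,1]+.03)<.055)&(Z>.064)&(Z<.082)
Q=Ps[m]; print(len(Q),Q.mean(0),cv2.minAreaRect((Q[:,:2]*1000).astype(np.float32)))
q=ps[max(0,v-50):v+50,u-60:u+60]
save('pics/placed.png',cv2.resize(q,None,fx=6,fy=6,interpolation=cv2.INTER_CUBIC))
```

```text
[ 0.578579   -0.02975755  0.14943753] [-3.13987469e+00  1.16951722e-04  1.34507257e+00] 0.006989932661494775 [-0.09114372 -0.56940952  0.3981139 ]
292 187
189 [ 0.57766835 -0.03547506  0.07192704] ((579.2733154296875, -33.161712646484375), (101.40828704833984, 24.560503005981445), 77.54180145263672)
```

View pics/placed.png

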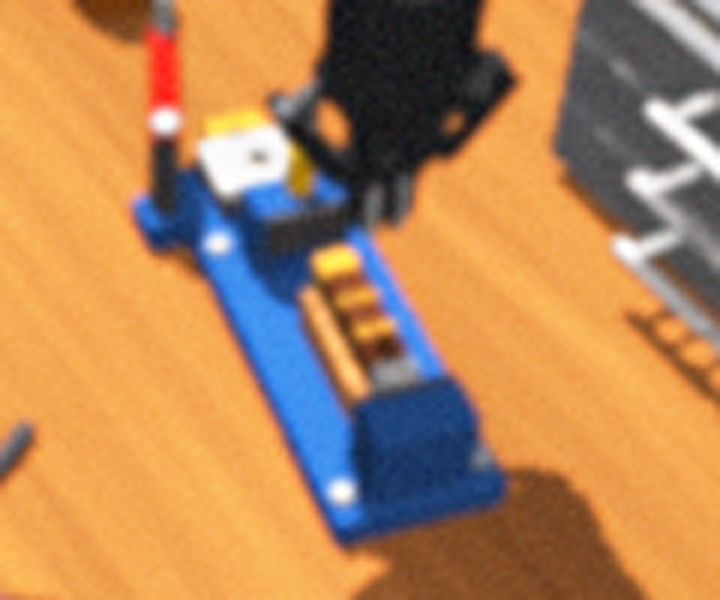

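Request:
step_arm(moves=[{"dp":[0.235,1,0.4],"rot":[0,0,0]},{"dp":[0.235,1,0],"rot":[0,0,0]},{"dp":[0.235,1,0],"rot":[0,0,0]},{"dp":[0.235,1,0],"rot":[0,0,0]},{"dp":[0.235,1,0],"rot":[0,0,0]}], hand=0)

```text
clock: 8.0
position: [0.6083, 0.0963, 0.1595]
tcp_rot: [-3.14, 0.0, 1.345]
contact_force: [0.5, -0.4, -0.4]
opening: -0.0004
grip_force: 0.0
```

Request:
step_arm(moves=[{"dp":[0,0,-0.6],"rot":[0,0,0]},{"dp":[0,0,-0.8],"rot":[0,0,0]},{"dp":[0,0,-0.8],"rot":[0,0,0]},{"dp":[0,0,-0.2],"rot":[0,0,0]},{"dp":[0,0,0],"rot":[0,0,0]}])

```text
clock: 8.42
position: [0.6076, 0.0951, 0.0985]
tcp_rot: [-3.138, 0.001, 1.345]
contact_force: [-0.7, 0.0, 0.6]
opening: -0.0003
grip_force: 0.0
```

Run:
```python
from h import *
s=ctrl.sense(); print(s['position'],s['tcp_rot'],s['opening'],s['contact_force'])
ps,ds,cs=grab('side')
u,v=map(int,proj(cs,s['position'])); print(u,v)
q=ps[max(0,v-50):v+50,u-60:u+60]
save('pics/knob.png',cv2.resize(q,None,fx=6,fy=6,interpolation=cv2.INTER_CUBIC))
```

```text
[0.60758011 0.09510192 0.09848955] [-3.13785703e+00  1.08828872e-03  1.34510559e+00] -0.00028031332289150354 [-0.71103145  0.03448937  0.6128316 ]
278 157
```

View pics/knob.png

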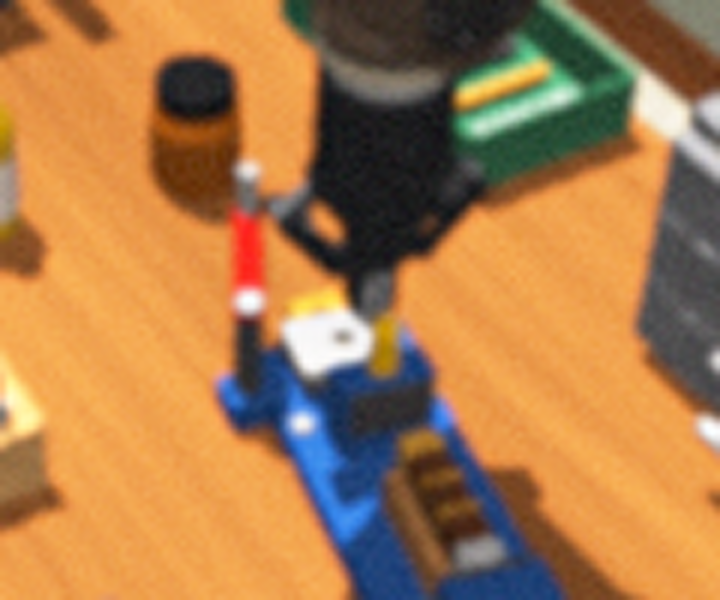

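Request:
step_arm(moves=[{"dp":[0,0,-0.3],"rot":[0,0,0]},{"dp":[-0.053,-0.234,0],"rot":[0,0,0]},{"dp":[-0.053,-0.234,0],"rot":[0,0,0]},{"dp":[-0.053,-0.234,0],"rot":[0,0,0]},{"dp":[-0.053,-0.234,0],"rot":[0,0,0]}])

```text
clock: 8.88
position: [0.6031, 0.0712, 0.0934]
tcp_rot: [3.141, -0.0, 1.345]
contact_force: [1.0, 4.2, -2.2]
opening: -0.0
grip_force: 1.8
```

Request:
step_arm(moves=[{"dp":[-0.053,-0.234,0],"rot":[0,0,0]},{"dp":[-0.053,-0.234,0],"rot":[0,0,0]},{"dp":[0,0,0],"rot":[0,0,0]}])

```text
clock: 9.13
position: [0.6003, 0.0587, 0.0933]
tcp_rot: [3.141, 0.0, 1.344]
contact_force: [0.5, 0.4, 0.1]
opening: -0.0001
grip_force: 0.0
```

Request:
step_arm(moves=[{"dp":[-0.022,-0.0975,0],"rot":[0,0,0]},{"dp":[-0.022,-0.0975,0],"rot":[0,0,0]}])

```text
clock: 9.3
position: [0.5996, 0.0554, 0.0933]
tcp_rot: [3.141, -0.001, 1.345]
contact_force: [4.0, 23.9, 2.1]
opening: -0.0002
grip_force: 12.2
```

Request:
step_arm(moves=[{"dp":[-0.016,-0.07,0],"rot":[0,0,0]},{"dp":[0,0,0],"rot":[0,0,0]}])

```text
clock: 9.47
position: [0.5996, 0.0555, 0.0933]
tcp_rot: [3.14, -0.003, 1.345]
contact_force: [4.3, 18.0, -0.3]
opening: -0.0003
grip_force: 9.4
```

Request:
step_arm(moves=[{"dp":[0.1,0.44,0],"rot":[0,0,0]},{"dp":[0,0,0.8],"rot":[0,0,0]},{"dp":[0,0,1],"rot":[0,0,0]},{"dp":[0,0,1],"rot":[0,0,0]},{"dp":[0,0,1],"rot":[0,0,0]}])

```text
clock: 9.88
position: [0.6013, 0.0645, 0.189]
tcp_rot: [-3.141, 0.001, 1.346]
contact_force: [0.3, -0.3, -0.8]
opening: -0.0001
grip_force: 0.0
```

Request:
step_arm(moves=[{"dp":[-0.975,0.9,0.5],"rot":[0,0,0]},{"dp":[-0.975,0.9,0],"rot":[0,0,0]},{"dp":[-0.975,0.9,0],"rot":[0,0,0]},{"dp":[-0.975,0.9,0],"rot":[0,0,0]},{"dp":[-0.975,0.9,0],"rot":[0,0,0]}], hand=0.7)

```text
clock: 10.3
position: [0.4783, 0.1776, 0.2007]
tcp_rot: [3.141, 0.0, 1.345]
contact_force: [0.8, -0.0, -0.4]
opening: 0.0593
grip_force: 0.0
```

Request:
step_arm(moves=[{"dp":[-0.975,0.9,0],"rot":[0,0,0.25]},{"dp":[-0.975,0.9,0],"rot":[0,0,0.25]},{"dp":[-0.975,0.5,0],"rot":[0,0,0.25]},{"dp":[0,0,0],"rot":[0,0,0]}])

```text
clock: 10.63
position: [0.4027, 0.2359, 0.2006]
tcp_rot: [-3.14, 0.001, 1.402]
contact_force: [0.6, -0.6, 0.6]
opening: 0.0601
grip_force: 0.0
```

Run:
```python
from h import *
s=ctrl.sense(); print(s['position'],s['tcp_rot'],s['opening'],s['contact_force'])
pt,dt,ct=grab('top'); ps,ds,cs=grab('side')
np.savez('v2.npz',pt=pt,Pt=xyz(dt,ct),ps=ps,Ps=xyz(ds,cs))
a=cv2.resize(pt[135:195,170:290],None,fx=6.6,fy=6.6,interpolation=cv2.INTER_CUBIC)
u,v=map(int,proj(cs,[.6,.03,.08])); b=ps[v-25:v+40,u-60:u+60]; b=cv2.resize(b,(792,204*2))[:204*2]
print(u,v); save('pics/jaw2.png',cv2.resize(np.vstack([a,b]),(590,600)))
o=np.array([.6152,.1263]); ey=np.array([.2224,.975]); ex=np.array([.975,-.2224])
for n,p,P in(('top',pt,xyz(dt,ct)),('side',ps,xyz(ds,cs))):
    q=P[...,:2]-o; vx=q@ex; vy=q@ey+.0925; Z=P[...,2]
    m=(abs(vx)<.025)&(Z>.068)&(Z<.082)&(vy>-.17)&(vy<.06)
    print(n,'vy hist',[(round(a*1000),int(c)) for c,a in zip(*np.histogram(vy[m],np.arange(-.17,.06,.005)))if c])
    k=(abs(vx)<.02)&(Z>.098)&(Z<.115)&(vy<.05)&(vy>-.04)
    print('knob vx,vy',vx[k].mean(),vy[k].mean(),k.sum())
```

```text
[0.40270768 0.2358986  0.20064291] [-3.14023182e+00  9.50367311e-04  1.40163809e+00] 0.06007291696945561 [ 0.59171261 -0.61429753  0.56760722]
287 173
top vy hist [(-160, 7), (-155, 22), (-150, 22), (-145, 21), (-140, 23), (-135, 21), (-130, 20), (-125, 17), (-120, 9), (-115, 11), (-110, 11), (-105, 10), (-100, 10), (-95, 9), (-90, 12), (-85, 10), (-80, 13), (-75, 9), (-70, 11), (-65, 10), (-60, 10), (-55, 11), (-50, 9), (-45, 12), (-40, 9), (-35, 10), (-30, 11), (-25, 10), (-20, 21), (-15, 22), (-10, 20), (-5, 13), (0, 14), (5, 13), (10, 18), (15, 2)]
knob vx,vy 0.00048131101722974015 0.0005389465572950991 25
side vy hist [(-165, 6), (-160, 26), (-155, 24), (-150, 18), (-145, 21), (-140, 18), (-135, 22), (-130, 16), (-125, 13), (-120, 7), (-115, 11), (-110, 7), (-105, 9), (-100, 7), (-95, 11), (-90, 6), (-85, 13), (-80, 9), (-75, 9), (-70, 6), (-65, 13), (-60, 6), (-55, 9), (-50, 7), (-45, 6), (-40, 12), (-35, 3), (-30, 13), (-25, 19), (-20, 13), (-15, 21), (-10, 16), (-5, 11), (0, 8), (5, 10), (10, 3)]
knob vx,vy -0.0005260714810171587 -0.004553703352638344 23
```

View pics/jaw2.png

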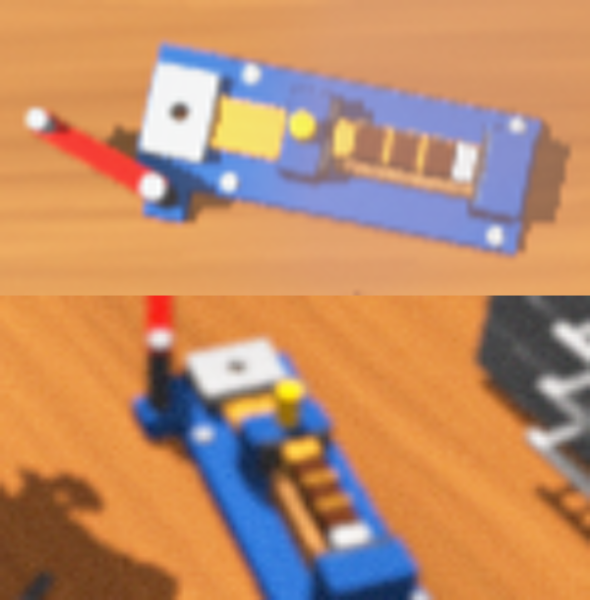

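Run:
```python
from h import *
z=np.load('v2.npz'); z0=np.load('top.npz'); s0=np.load('side.npz')
for n,p in(('top',z['pt']),('side',z['ps'])):
    ci=imaging.camera_info(n); u,v=proj(ci,[.6152,.1263,.046]); u,v=int(round(u)),int(round(v))
    g=p[v-6:v+7,u-6:u+7].astype(float).mean(2)
    if n=='side': print(g.astype(int))
    w=np.clip(np.median(g[3:10,3:10])*.9-g,0,None); yy,xx=np.mgrid[-6:7,-6:7]; w[np.hypot(yy,xx)>4.5]=0
    print(n,'hole',ray(ci,u+(w*xx).sum()/w.sum(),v+(w*yy).sum()/w.sum(),.046))
for n,q in(('top',z0),('side',s0)):
    ci=imaging.camera_info(n); h=cv2.cvtColor(q['p'],cv2.COLOR_RGB2HSV); P=q['P']
    near=np.hypot(P[...,0]-.4045,P[...,1]-.2513)<.03
    for nm,m in(('red',near&((h[...,0]<8)|(h[...,0]>172))&(h[...,1]>110)&(P[...,2]>.056)),):
        top=m&(P[...,2]>.0745); vv,uu=np.nonzero(top)
        print(n,nm,m.sum(),top.sum(),ray(ci,uu.mean(),vv.mean(),.080),P[m].mean(0))
    b=np.hypot(P[...,0]-.404,P[...,1]-.214)<.09
    m=b&(P[...,2]>.045)&(P[...,2]<.057); vv,uu=np.nonzero(m)
    X=np.array([ray(ci,a,c,.05)[:2] for a,c in zip(uu,vv)]).astype(np.float32); print(n,'rack',cv2.minAreaRect(X*1000))
```

```text
top hole [0.61551914 0.12710191 0.046     ]
[[138 137 143 143 146 141 145 146 146 154 153 160 157]
 [135 136 140 148 154 157 164 170 179 184 197 197 181]
 [148 158 167 170 183 192 206 208 218 224 230 233 211]
 [182 196 204 216 219 225 234 236 234 236 238 235 227]
 [222 228 232 234 234 234 236 237 237 239 238 240 236]
 [236 237 239 237 224 215 215 224 231 237 238 237 235]
 [238 237 237 231 200 164 166 187 225 235 239 238 240]
 [238 236 237 230 190 155 137 175 219 236 239 240 239]
 [239 238 238 234 219 205 192 211 229 238 241 238 238]
 [238 240 238 242 238 238 235 234 238 236 238 237 229]
 [241 243 241 239 240 240 237 232 225 222 212 195 177]
 [239 240 240 233 224 219 206 185 178 160 148 129 117]
 [211 218 203 188 168 152 142 128 121 110 105 102 102]]
side hole [0.61516317 0.12841315 0.046     ]
top red 23 21 [0.40443814 0.25247039 0.08      ] [0.40445763 0.25179089 0.07966799]
top rack ((405.5933532714844, 214.539794921875), (128.7998046875, 48.28527069091797), 88.87674713134766)
side red 29 16 [0.40204317 0.24755131 0.08      ] [0.40163714 0.24735262 0.07295653]
side rack ((401.99945068359375, 207.82601928710938), (134.19497680664062, 51.39737319946289), 88.01690673828125)
```

Request:
step_arm(moves=[{"dp":[0.06,0.6,-0.8],"rot":[0,0,0]},{"dp":[0,0,-1],"rot":[0,0,0]},{"dp":[0,0,-1],"rot":[0,0,0]},{"dp":[0,0,-0.8],"rot":[0,0,0]},{"dp":[0,0,0],"rot":[0,0,0]}])

```text
clock: 11.15
position: [0.4077, 0.2484, 0.1075]
tcp_rot: [-3.138, 0.003, 1.396]
contact_force: [-0.1, -0.1, -0.5]
opening: 0.0599
grip_force: 0.0
```

Run:
```python
from h import *
s=ctrl.sense(); print(s['position'],s['tcp_rot'],s['opening'],s['contact_force'])
ps,ds,cs=grab('side')
u,v=map(int,proj(cs,s['position']-np.array([0,0,.02]))); print(u,v)
q=ps[max(0,v-40):v+40,u-50:u+50]
save('pics/pin1.png',cv2.resize(q,None,fx=7,fy=7,interpolation=cv2.INTER_CUBIC))
```

```text
[0.40774098 0.24840375 0.10752795] [-3.13771473e+00  2.92971186e-03  1.39638658e+00] 0.059905592295488766 [-0.13581415 -0.096907   -0.50617806]
206 153
```

View pics/pin1.png

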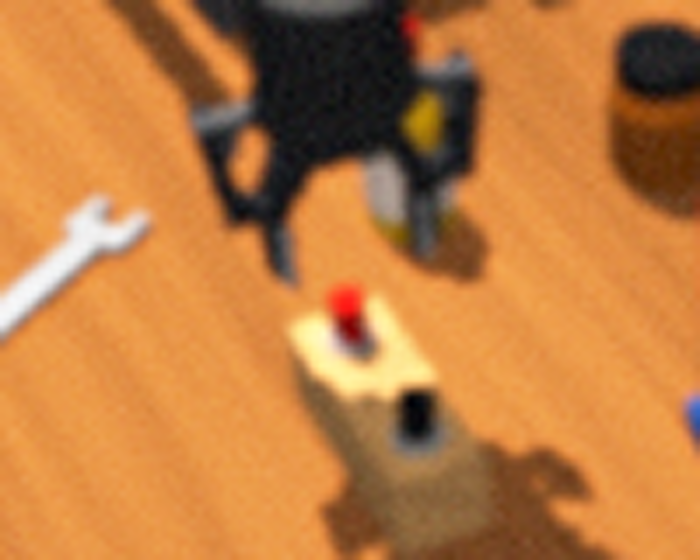

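Request:
step_arm(moves=[{"dp":[0,0.03,-0.6],"rot":[0,0,0]},{"dp":[0,0,-0.6],"rot":[0,0,0]},{"dp":[0,0,-0.42],"rot":[0,0,0]},{"dp":[0,0,0],"rot":[0,0,0]}])

```text
clock: 11.53
position: [0.4085, 0.2499, 0.0698]
tcp_rot: [-3.141, 0.0, 1.397]
contact_force: [-0.3, 0.6, 0.1]
opening: 0.0599
grip_force: 0.0
```

Request:
step_arm(moves=[{"dp":[0,0,0],"rot":[0,0,0]},{"dp":[0,0,0],"rot":[0,0,0]},{"dp":[0,0,0],"rot":[0,0,0]},{"dp":[0,0,0],"rot":[0,0,0]},{"dp":[0,0,0],"rot":[0,0,0]}], hand=0)

```text
clock: 11.95
position: [0.4061, 0.2502, 0.0712]
tcp_rot: [-3.139, 0.001, 1.397]
contact_force: [-13.8, 3.9, 14.7]
opening: 0.0176
grip_force: 58.2
```

Request:
step_arm(moves=[{"dp":[0,0,0],"rot":[0,0,0]},{"dp":[0,0,0],"rot":[0,0,0]},{"dp":[0,0,0],"rot":[0,0,0]}])

```text
clock: 12.2
position: [0.4061, 0.2502, 0.0712]
tcp_rot: [-3.139, 0.001, 1.398]
contact_force: [-13.3, 3.3, 15.2]
opening: 0.018
grip_force: 58.2
```

Request:
step_arm(moves=[{"dp":[-0.08,0,0.6],"rot":[0,0,0]},{"dp":[0,0,1],"rot":[0,0,0]},{"dp":[0,0,1],"rot":[0,0,0]},{"dp":[0,0,1],"rot":[0,0,0]},{"dp":[0,0,1],"rot":[0,0,0]}])

```text
clock: 12.62
position: [0.4058, 0.2501, 0.187]
tcp_rot: [3.141, -0.0, 1.398]
contact_force: [0.9, 0.2, -1.9]
opening: 0.0174
grip_force: 58.7
```

Request:
step_arm(moves=[{"dp":[0.93,-0.557,0.6],"rot":[0,0,0]},{"dp":[0.93,-0.557,0],"rot":[0,0,0]},{"dp":[0.93,-0.557,0],"rot":[0,0,0]},{"dp":[0.93,-0.557,0],"rot":[0,0,0]},{"dp":[0.93,-0.557,0],"rot":[0,0,0]}])

```text
clock: 13.03
position: [0.5232, 0.1798, 0.2011]
tcp_rot: [3.14, -0.0, 1.398]
contact_force: [0.6, 0.8, -1.0]
opening: 0.0174
grip_force: 58.7
```

Request:
step_arm(moves=[{"dp":[0.93,-0.557,0],"rot":[0,0,0]},{"dp":[0.93,-0.557,0],"rot":[0,0,0]},{"dp":[0.93,-0.557,0],"rot":[0,0,0]},{"dp":[0.93,-0.557,0],"rot":[0,0,0]},{"dp":[0,0,0],"rot":[0,0,0]}])

```text
clock: 13.45
position: [0.6185, 0.1223, 0.2006]
tcp_rot: [3.139, -0.0, 1.395]
contact_force: [0.2, 0.1, -1.4]
opening: 0.0173
grip_force: 58.8
```

Request:
step_arm(moves=[{"dp":[0,0,-0.8],"rot":[0,0,0]},{"dp":[0,0,-0.8],"rot":[0,0,0]},{"dp":[0,0,-0.8],"rot":[0,0,0]},{"dp":[0,0,-0.2],"rot":[0,0,0]},{"dp":[0,0,0],"rot":[0,0,0]}])

```text
clock: 13.87
position: [0.6145, 0.1249, 0.1343]
tcp_rot: [-3.139, 0.001, 1.398]
contact_force: [-0.5, 0.4, -0.6]
opening: 0.0175
grip_force: 58.8
```

Run:
```python
from h import *
s=ctrl.sense(); print(s['position'],s['tcp_rot'],s['opening'],s['contact_force'])
ps,ds,cs=grab('side')
u,v=map(int,proj(cs,s['position']-np.array([0,0,.05]))); print(u,v)
np.savez('ins.npz',ps=ps,Ps=xyz(ds,cs),pos=s['position'])
q=ps[max(0,v-30):v+30,u-40:u+40]
save('pics/ins1.png',cv2.resize(q,None,fx=9,fy=9,interpolation=cv2.INTER_CUBIC))
```

```text
[0.61453079 0.12494141 0.13433579] [-3.13948711e+00  6.16107708e-04  1.39760143e+00] 0.01749315482984011 [-0.49301275  0.38765131 -0.61407988]
275 154
```

View pics/ins1.png

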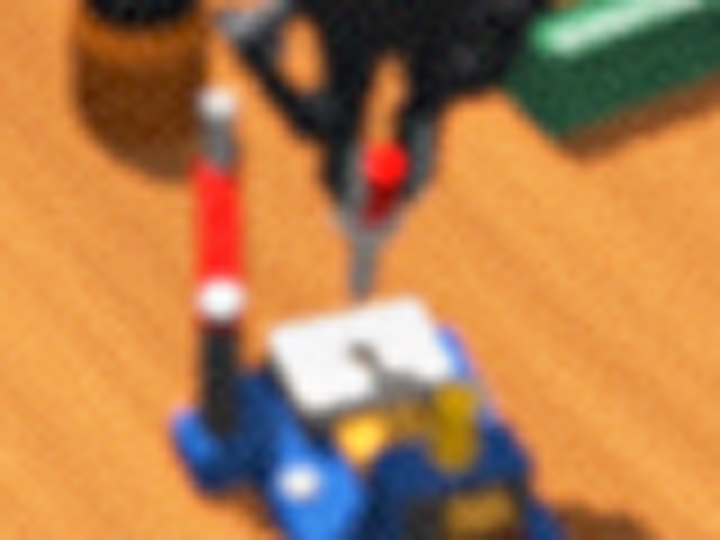

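Run:
```python
from h import *
z=np.load('ins.npz'); P=z['Ps']; p=z['ps']; tcp=z['pos']; hsv=cv2.cvtColor(p,cv2.COLOR_RGB2HSV)
near=np.hypot(P[...,0]-tcp[0],P[...,1]-tcp[1])<.035
red=near&((hsv[...,0]<8)|(hsv[...,0]>172))&(hsv[...,1]>120)&(P[...,2]>.09)
a=red&(P[...,2]>.139); vv,uu=np.nonzero(red); print('red',red.sum(),uu.min(),uu.max(),vv.min(),vv.max(),P[red].mean(0))
print('zmax',np.nanmax(P[red][:,2]))
for r in range(vv.min(),175):
    m=near[r]&(P[r,:,2]>.06)&(P[r,:,2]<.16)&(np.abs(np.arange(512)-275)<9)
    # print shank-ish candidates
    if m.sum(): i=np.nonzero(m)[0]; print(r,i.min(),i.max(),P[r,i].mean(0).round(4),red[r].sum(), np.round(np.nonzero(red[r])[0].mean(),1) if red[r].any() else '')
cs=imaging.camera_info('side')
for dz in(.0088,-.0172,-.0212,-.0632): print(dz,proj(cs,tcp+[0,0,dz]))
```

```text
red 40 271 280 130 148 [0.6134957  0.11872554 0.14113851]
zmax 0.19509589045659093
137 279 279 [0.6265 0.1286 0.1556] 0 
138 279 279 [0.6251 0.1261 0.1537] 0 
139 279 283 [0.6272 0.1174 0.1547] 1 279.0
140 271 283 [0.6183 0.1169 0.1543] 3 276.7
141 271 283 [0.6117 0.1188 0.1515] 5 277.2
142 271 283 [0.6118 0.1176 0.148 ] 6 277.5
143 271 283 [0.6114 0.1166 0.1445] 6 277.5
144 271 283 [0.6114 0.1162 0.1405] 4 277.5
145 271 282 [0.6104 0.1173 0.1357] 4 277.5
146 272 282 [0.6113 0.1153 0.1324] 4 277.5
147 272 279 [0.6074 0.118  0.1276] 4 276.5
148 272 280 [0.6107 0.1194 0.1208] 2 276.5
149 273 279 [0.6105 0.1187 0.1169] 0 
150 273 279 [0.6092 0.1165 0.1146] 0 
151 274 277 [0.6095 0.1194 0.1078] 0 
152 274 277 [0.6126 0.1233 0.099 ] 0 
153 274 277 [0.6123 0.1225 0.095 ] 0 
154 274 276 [0.61   0.1219 0.092 ] 0 
155 274 276 [0.6109 0.1226 0.0863] 0 
156 274 276 [0.6109 0.1223 0.082 ] 0 
157 274 276 [0.612  0.1234 0.0759] 0 
158 275 275 [0.6135 0.125  0.0693] 0 
0.0088 [276.41118218 141.6381005 ]
-0.0172 [275.99279276 147.52723572]
-0.0212 [275.92958969 148.41703043]
-0.0632 [275.28390093 157.50975448]
```

Request:
step_arm(moves=[{"dp":[0.04,0,-0.4],"rot":[0,0,0]},{"dp":[0,0,-0.4],"rot":[0,0,0]},{"dp":[0,0,0],"rot":[0,0,0]}])

```text
clock: 14.17
position: [0.6156, 0.1249, 0.1136]
tcp_rot: [-3.14, 0.0, 1.398]
contact_force: [-0.4, 0.1, -0.8]
opening: 0.0178
grip_force: 58.8
```

Request:
step_arm(moves=[{"dp":[0,0,-0.12],"rot":[0,0,0]},{"dp":[0,0,-0.12],"rot":[0,0,0]},{"dp":[0,0,0],"rot":[0,0,0]}])

```text
clock: 14.42
position: [0.6161, 0.1249, 0.1086]
tcp_rot: [-3.141, 0.0, 1.397]
contact_force: [-0.2, 0.4, -1.3]
opening: 0.0175
grip_force: 58.8
```

Request:
step_arm(moves=[{"dp":[0,0,-0.12],"rot":[0,0,0]},{"dp":[0,0,-0.12],"rot":[0,0,0]}])

```text
clock: 14.58
position: [0.6164, 0.1249, 0.1031]
tcp_rot: [3.141, -0.0, 1.398]
contact_force: [-0.0, 0.1, -1.8]
opening: 0.0171
grip_force: 58.8
```

Request:
step_arm(moves=[{"dp":[0,0,-0.12],"rot":[0,0,0]},{"dp":[0,0,0],"rot":[0,0,0]}])

```text
clock: 14.75
position: [0.616, 0.1248, 0.0994]
tcp_rot: [-3.141, 0.0, 1.398]
contact_force: [-0.6, -0.1, -1.2]
opening: 0.0177
grip_force: 58.8
```

Request:
step_arm(moves=[{"dp":[0,0,-0.12],"rot":[0,0,0]},{"dp":[0,0,-0.12],"rot":[0,0,0]},{"dp":[0,0,0],"rot":[0,0,0]}])

```text
clock: 15.0
position: [0.616, 0.1248, 0.0934]
tcp_rot: [-3.141, 0.0, 1.397]
contact_force: [-0.6, 0.1, -1.1]
opening: 0.0175
grip_force: 58.8
```

Request:
step_arm(moves=[{"dp":[0,0,-0.12],"rot":[0,0,0]},{"dp":[0,0,-0.12],"rot":[0,0,0]},{"dp":[0,0,0],"rot":[0,0,0]}])

```text
clock: 15.25
position: [0.616, 0.1249, 0.0874]
tcp_rot: [-3.141, 0.0, 1.397]
contact_force: [-0.6, -1.1, -1.7]
opening: 0.0176
grip_force: 58.8
```

Request:
step_arm(moves=[{"dp":[0,0,-0.12],"rot":[0,0,0]},{"dp":[0,0,-0.12],"rot":[0,0,0]},{"dp":[0,0,0],"rot":[0,0,0]}])

```text
clock: 15.5
position: [0.616, 0.1249, 0.0814]
tcp_rot: [-3.141, 0.0, 1.398]
contact_force: [-0.7, -0.2, -1.6]
opening: 0.0175
grip_force: 58.7
```

Request:
step_arm(moves=[{"dp":[0,0,-0.12],"rot":[0,0,0]},{"dp":[0,0,-0.12],"rot":[0,0,0]},{"dp":[0,0,0],"rot":[0,0,0]}])

```text
clock: 15.75
position: [0.616, 0.1248, 0.0754]
tcp_rot: [-3.141, 0.0, 1.397]
contact_force: [-0.8, -0.5, -1.8]
opening: 0.0176
grip_force: 58.7
```

Request:
step_arm(moves=[{"dp":[0,0,-0.12],"rot":[0,0,0]},{"dp":[0,0,-0.08],"rot":[0,0,0]},{"dp":[0,0,0],"rot":[0,0,0]}])

```text
clock: 16.0
position: [0.6161, 0.1248, 0.0705]
tcp_rot: [-3.141, 0.0, 1.397]
contact_force: [-1.9, -1.1, -2.5]
opening: 0.0171
grip_force: 58.7
```

Request:
step_arm(moves=[{"dp":[0,0,-0.06],"rot":[0,0,0]},{"dp":[0,0,-0.04],"rot":[0,0,0]},{"dp":[0,0,0],"rot":[0,0,0]}])

```text
clock: 16.25
position: [0.6161, 0.1248, 0.0683]
tcp_rot: [-3.141, 0.0, 1.398]
contact_force: [-0.9, -2.4, -1.7]
opening: 0.0178
grip_force: 58.7
```

Request:
step_arm(moves=[{"dp":[0,0,-0.04],"rot":[0,0,0]},{"dp":[0,0,0],"rot":[0,0,0]}])

```text
clock: 16.42
position: [0.6161, 0.1248, 0.0675]
tcp_rot: [-3.142, 0.0, 1.398]
contact_force: [-2.2, -1.8, -0.1]
opening: 0.0175
grip_force: 59.0
```

Request:
step_arm(moves=[{"dp":[0,0,0],"rot":[0,0,0]},{"dp":[0,0,0],"rot":[0,0,0]},{"dp":[0,0,0],"rot":[0,0,0]}], hand=0.45)

```text
clock: 16.67
position: [0.6166, 0.1251, 0.0677]
tcp_rot: [3.141, -0.0, 1.397]
contact_force: [-0.8, 0.4, -0.2]
opening: 0.0385
grip_force: 0.0
```

Request:
step_arm(moves=[{"dp":[0,0,0.5],"rot":[0,0,0]},{"dp":[0,0,1],"rot":[0,0,0]},{"dp":[0,0,1],"rot":[0,0,0]},{"dp":[0,0,1],"rot":[0,0,0]},{"dp":[0,0,1],"rot":[0,0,0]}])

```text
clock: 17.08
position: [0.6162, 0.125, 0.1823]
tcp_rot: [3.141, -0.0, 1.398]
contact_force: [0.0, -0.1, -0.3]
opening: 0.0383
grip_force: 0.0
```

Run:
```python
from h import *
s=ctrl.sense(); print(s['position'],s['tcp_rot'],s['opening'],s['contact_force'])
ps,ds,cs=grab('side'); P=xyz(ds,cs); hsv=cv2.cvtColor(ps,cv2.COLOR_RGB2HSV)
near=np.hypot(P[...,0]-.6155,P[...,1]-.1265)<.03
red=near&((hsv[...,0]<8)|(hsv[...,0]>172))&(hsv[...,1]>120)&(P[...,2]<.1)
print('head top z',np.sort(P[red][:,2])[-8:].round(4),P[red].mean(0), 'expect .076')
u,v=map(int,proj(cs,[.6,.12,.07])); q=ps[v-40:v+40,u-50:u+50]
save('pics/pinhome.png',cv2.resize(q,None,fx=7,fy=7,interpolation=cv2.INTER_CUBIC))
```

```text
[0.61622335 0.12498937 0.18234067] [ 3.14060370e+00 -3.27973621e-04  1.39755069e+00] 0.038338646269909245 [ 0.00360451 -0.14655702 -0.25106445]
head top z [0.0746 0.0747 0.0748 0.0757 0.0757 0.0767 0.0775 0.0776] [0.61251723 0.12270853 0.06973254] expect .076
```

View pics/pinhome.png

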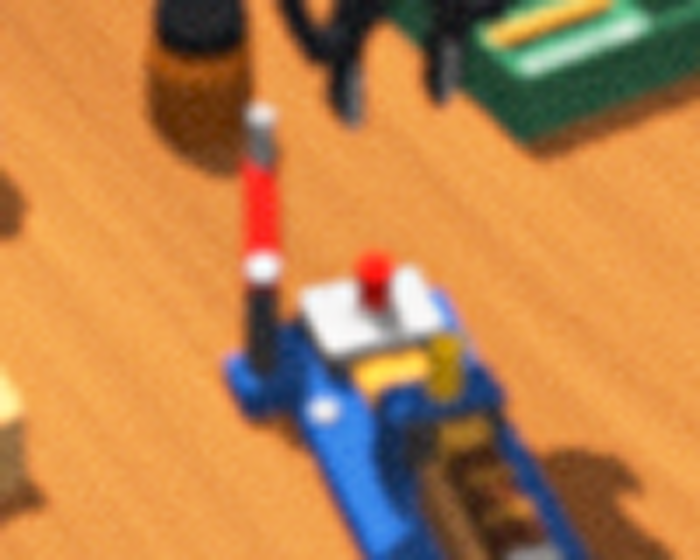

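Request:
step_arm(moves=[{"dp":[-0.333,0.789,0.1],"rot":[0,0,0]},{"dp":[-0.333,0.789,0],"rot":[0,0,0]},{"dp":[-0.333,0.789,0],"rot":[0,0,0]},{"dp":[-0.333,0.789,0],"rot":[0,0,0]},{"dp":[-0.333,0.789,0],"rot":[0,0,0]}], hand=0)

```text
clock: 17.55
position: [0.5743, 0.2244, 0.1835]
tcp_rot: [3.14, -0.001, 1.397]
contact_force: [0.1, -0.2, 0.5]
opening: 0.0
grip_force: 0.0
```

Request:
step_arm(moves=[{"dp":[0,0,0],"rot":[0,0,0]},{"dp":[0,0,0],"rot":[0,0,0]}])

```text
clock: 17.72
position: [0.5744, 0.2244, 0.1833]
tcp_rot: [3.141, -0.0, 1.399]
contact_force: [0.0, -1.2, 0.6]
opening: 0.0
grip_force: 0.0
```

Run:
```python
from h import *
s=ctrl.sense(); print(s['position'],s['opening'],s['contact_force'])
z=np.load('v2.npz')
for n,p,P in(('top',z['pt'],z['Pt']),('side',z['ps'],z['Ps'])):
    d=np.hypot(P[...,0]-.601,P[...,1]-.214)
    m=(d<.02)&(P[...,2]>.105)&(P[...,2]<.125); print(n,'tab',m.sum(),P[m].mean(0))
    m=(np.hypot(P[...,0]-.62,P[...,1]-.29)<.05)&(P[...,2]>.07)&(P[...,2]<.09); print(n,'jar',m.sum(),P[m].mean(0))
```

```text
[0.57437679 0.22438602 0.18333465] 4.5718884210911824e-05 [ 0.03980134 -1.23130165  0.58186515]
top tab 10 [0.60037439 0.21195893 0.11886393]
top jar 34 [0.6354287  0.33052149 0.07928726]
side tab 16 [0.59976184 0.20902435 0.11273074]
side jar 32 [0.63901241 0.32816484 0.07630648]
```

Request:
step_arm(moves=[{"dp":[0,0,-0.78],"rot":[0,0,0]},{"dp":[0,0,-0.78],"rot":[0,0,0]},{"dp":[0,0,-0.78],"rot":[0,0,0]},{"dp":[0,0,-0.78],"rot":[0,0,0]},{"dp":[0,0,0],"rot":[0,0,0]}])

```text
clock: 18.13
position: [0.5737, 0.2222, 0.1016]
tcp_rot: [-3.137, 0.002, 1.397]
contact_force: [-0.3, 0.1, -0.3]
opening: 0.0001
grip_force: 0.0
```

Request:
step_arm(moves=[{"dp":[0.456,-0.128,0],"rot":[0,0,0]},{"dp":[0.432,-0.192,0],"rot":[0,0,0]},{"dp":[0.404,-0.252,0],"rot":[0,0,0]}])

```text
clock: 18.38
position: [0.6089, 0.2087, 0.1061]
tcp_rot: [3.139, -0.001, 1.397]
contact_force: [0.1, 1.5, 0.3]
opening: 0.0001
grip_force: 0.4
```

Request:
step_arm(moves=[{"dp":[0.36,-0.308,0],"rot":[0,0,0]},{"dp":[0.32,-0.352,0],"rot":[0,0,0]}])

```text
clock: 18.55
position: [0.6253, 0.1918, 0.1053]
tcp_rot: [3.14, -0.0, 1.397]
contact_force: [-1.8, 0.6, -0.7]
opening: -0.0001
grip_force: 0.6
```

Request:
step_arm(moves=[{"dp":[0.264,-0.392,0],"rot":[0,0,0]},{"dp":[0.208,-0.428,0],"rot":[0,0,0]},{"dp":[0.148,-0.448,0],"rot":[0,0,0]}])

```text
clock: 18.8
position: [0.6401, 0.1598, 0.1046]
tcp_rot: [3.141, -0.0, 1.397]
contact_force: [-1.3, 1.1, -0.6]
opening: -0.0
grip_force: 0.5
```

```bash
cat > k.py <<'E'
from h import *
s=ctrl.sense(); print(s['position'],s['tcp_rot'],s['contact_force'])
ps,ds,cs=grab('side'); P=xyz(ds,cs); hsv=cv2.cvtColor(ps,cv2.COLOR_RGB2HSV); piv=np.array([.5568,.1405])
q=P[...,:2]-piv; r=np.hypot(*np.moveaxis(q,-1,0))
m=(r>.025)&(r<.1)&((hsv[...,0]<8)|(hsv[...,0]>172))&(hsv[...,1]>130)&(P[...,2]>.0815)&(P[...,2]<.095)
X=P[m]; print(len(X)); 
if len(X)>5:
    l=cv2.fitLine((X[:,:2]*1000).astype(np.float32),cv2.DIST_HUBER,0,.01,.01).ravel(); c=X.mean(0)
    print('line deg',np.degrees(np.arctan2(l[1],l[0])),'mean-based deg',np.degrees(np.arctan2(*(c[:2]-piv)[::-1])),c)
E
python3 k.py
```

```text
[0.64010591 0.15975349 0.10460517] [ 3.14110793e+00 -1.32706272e-04  1.39728537e+00] [-1.27402731  1.06250843 -0.58844607]
53
line deg -0.9994537 mean-based deg -2.45881192335994 [0.61040444 0.13819819 0.0852473 ]
```

Request:
step_arm(moves=[{"dp":[0.06,-0.3,0],"rot":[0,0,0]},{"dp":[0.0,-0.2,0],"rot":[0,0,0]},{"dp":[0,0,0],"rot":[0,0,0]}])

```text
clock: 19.1
position: [0.6409, 0.1476, 0.1046]
tcp_rot: [3.141, 0.0, 1.397]
contact_force: [0.1, -0.3, -0.8]
opening: 0.0003
grip_force: 0.0
```

Request:
step_arm(moves=[{"dp":[0,-0.1,0],"rot":[0,0,0]},{"dp":[0,-0.06,0],"rot":[0,0,0]}])

```text
clock: 19.27
position: [0.6407, 0.1446, 0.1046]
tcp_rot: [-3.142, -0.0, 1.398]
contact_force: [0.1, 1.1, -0.4]
opening: 0.0003
grip_force: 0.4
```

Request:
step_arm(moves=[{"dp":[0,-0.06,0],"rot":[0,0,0]},{"dp":[0,-0.06,0],"rot":[0,0,0]}])

```text
clock: 19.43
position: [0.6408, 0.1417, 0.1045]
tcp_rot: [3.142, -0.0, 1.398]
contact_force: [-0.1, 0.4, -0.5]
opening: -0.0001
grip_force: 0.4
```

Request:
step_arm(moves=[{"dp":[0,-0.06,0],"rot":[0,0,0]},{"dp":[0,0,0],"rot":[0,0,0]}])

```text
clock: 19.6
position: [0.6409, 0.1399, 0.1045]
tcp_rot: [3.142, 0.0, 1.398]
contact_force: [-0.2, 0.9, 0.5]
opening: 0.0001
grip_force: 0.0
```

Request:
step_arm(moves=[{"dp":[0,-0.06,0],"rot":[0,0,0]},{"dp":[0,-0.06,0],"rot":[0,0,0]}])

```text
clock: 19.77
position: [0.6409, 0.1377, 0.1045]
tcp_rot: [3.142, -0.001, 1.397]
contact_force: [-0.5, 15.4, -0.6]
opening: -0.0002
grip_force: 7.6
```

```bash
python3 k.py
```

```text
[0.64086183 0.13770477 0.10451823] [ 3.14158926e+00 -1.19682723e-03  1.39725747e+00] [-0.45402491 15.39496478 -0.55118088]
63
line deg -14.869355 mean-based deg -17.54414336384803 [0.60798777 0.12431719 0.08520051]
```

Request:
step_arm(moves=[{"dp":[0,0.4,0],"rot":[0,0,0]},{"dp":[0,0.4,0.3],"rot":[0,0,0]},{"dp":[0,0.5,1],"rot":[0,0,0]},{"dp":[0,0.5,1],"rot":[0,0,0]},{"dp":[0,1,1],"rot":[0,0,0]}])

```text
clock: 20.23
position: [0.6409, 0.2069, 0.1885]
tcp_rot: [-3.141, 0.001, 1.396]
contact_force: [0.5, -0.3, -0.6]
opening: 0.0
grip_force: 0.0
```

Request:
step_arm(moves=[{"dp":[0,1,0.5],"rot":[0,0,0]},{"dp":[0,1,0],"rot":[0,0,0]},{"dp":[0,1,0],"rot":[0,0,0]},{"dp":[0,0,0],"rot":[0,0,0]},{"dp":[0,0,0],"rot":[0,0,0]}])

```text
clock: 20.65
position: [0.6404, 0.2837, 0.1998]
tcp_rot: [3.141, 0.0, 1.4]
contact_force: [-0.8, 0.1, -0.5]
opening: -0.0001
grip_force: 0.0
```

```bash
python3 k.py
python3 - <<'E'
from h import *
o=np.array([.6153,.1275]); ey=np.array([.2224,.975]); ex=np.array([.975,-.2224])
for n in('top','side'):
    p,d,ci=grab(n); P=xyz(d,ci); q=P[...,:2]-o; vx=q@ex; vy=q@ey+.0925; Z=P[...,2]; h=cv2.cvtColor(p,cv2.COLOR_RGB2HSV)
    k=(abs(vx)<.02)&(Z>.098)&(Z<.115)&(vy<.03)&(vy>-.04); print(n,'knob',vx[k].mean(),vy[k].mean())
    b=(abs(vx)<.02)&(Z>.068)&(Z<.08)&(vy>-.12)&(vy<-.025); X=np.stack([vx[b],vy[b]],-1)
    print(' blank',X.mean(0),Z[b].mean())
    t=(np.hypot(vx-.025,vy-.0925)<.025)&(Z>.1); print(' tab vx,vy',vx[t].mean(),vy[t].mean(),t.sum())
    r=(np.hypot(vx,vy-.0925)<.02)&(Z>.052)&(Z<.079)&((h[...,0]<8)|(h[...,0]>172))&(h[...,1]>120); print(' pin',r.sum(),Z[r].max() if r.any() else '')
E
```

```text
[0.64039232 0.28373346 0.19983508] [3.14114977e+00 1.53617803e-04 1.39992651e+00] [-0.81514248  0.06888424 -0.50294227]
65
line deg -13.570683 mean-based deg -18.58211530654684 [0.60769847 0.12338846 0.08515101]
top knob 0.0007044110641575517 -0.0006174364135075272
 blank [ 0.0019486  -0.07251647] 0.07504039745100317
 tab vx,vy 0.025767482987625663 0.09211442044896054 16
 pin 3 0.07718470145188716
side knob -0.00047648731911874363 -0.006031910306006585
 blank [ 0.00025164 -0.07322038] 0.07241692305824816
 tab vx,vy 0.024194347616798558 0.08610981290433282 18
 pin 24 0.0776911596261205
```

```bash
python3 -c "
from bench import ctrl
print(ctrl.finish_job())"
```

```text
the job is handed in; nothing more can be done
None
```

I handed the job in at about 21 s: the blank is clamped on the cork rest with the jaw home, the red-headed pin is fully down, and the keeper is shut over it. The last camera check agreed with all of these, but the hand-in returned no verdict.

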